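# Key the desk riser tight

### The arm

A 7-joint arm with a two-finger parallel gripper is mounted at the origin on a cart in front of the work surface, level with it; the furniture and walls round the work are solid. World frame = base frame: x ahead of the robot, y to its left, z up, the work surface at z = 0. Lengths are in m, angles in rad, forces in N, time in s.
With the tool pointing down it reaches from about 0.425 to 0.925 m from the base axis. Payload 6.8 kg.
Tool frame: the origin (TCP) lies between the finger pads; the fingertips stand 25 mm ahead of it and the grasp point (between the pads) lies 6 mm ahead of it (ctrl.tips_ahead is the z of the fingertips in the tool frame, in m); z points along the fingers, y is the line along which they close (so a half turn about z gives the same grasp; the last joint's range is limited). The gripper opens to 88 mm and grips with 3 to 60 N. Pads are 20 mm wide; open, the fingers measure 115 mm over their backs; the gripper's body (75 mm by 178 mm) begins 61 mm behind the grasp point.
Start: joints at [1.136, 0.477, 0.022, 1.555, -0.011, 1.109, -0.083], TCP at [0.217, -0.639, 0.248] pointing down, gripper open.
Joint ranges: [-2.96, 2.96], [-0.34, 2.1], [-1.41, 1.46], [0.24, 2.44], [-1.37, 4.51], [0.17, 1.92], [-2.96, 2.96]. Speed limits (rad/s): [2.39, 2.39, 3.14, 3.14, 3.14, 3.14, 3.14].

### API

Orientations are given as a 3x3 rotation matrix whose columns are the frame's x, y, z axes.
In Python, from workcell import ctrl gives the robot as it stands.
- The arm moves only by the tool jog_arm, never from a script. Its argument "targets" is one flat list of numbers, 7 for each row, row after row: the turn, a rotation vector about the tool's x, y, z in rad, then the shift along the tool's x, y, z in m, then the opening, from -1 (shut) to 1 (fully open), so that 0 is half open. In form: [wx, wy, wz, tx, ty, tz, fingers, wx, wy, wz, tx, ty, tz, fingers, ...]. A call has 1 to 20 rows; each row is the pose to reach, as a shift and turn from the pose commanded when the call began, along the tool's axes at that moment; what a row does not reach only later rows make up. A row lasts 1/12 s, in which the tool goes at most 41.7 mm and 7.16 degrees, less where a joint would pass 70% of its speed; a pose out of reach is approached as far as the arm can. A call with a gripper value outside its range is refused whole. The fingers move at their own pace and stop on an object; the grip force is fixed at half the most. Time passes only in rows, so rows that repeat a pose let the fingers close. It gives the time, the measured TCP pose, the force, the opening and the grip force at its end, in the units of the state.
- ctrl.state(): the state, without advancing time (a new reading comes with each control period).
- ctrl.snapshot(name): name is "scene" or "top" or "wrist"; returns the picture (420x560x3 uint8, blue, green, red); there is no depth.
- ctrl.get_calibration(name): a dict with "camera_matrix" (3x3 intrinsics, pixels), "eye" and "orientation" of the camera in the world. Camera axes: x right, y down, z forward; pixel columns grow to the right and rows downward; lengths in m; the calibration is good to about 2 mm. The wrist camera is an equidistant fisheye: a pixel r from the principal point sees the ray r / f radians off the axis. A picture is of the moment at which its call begins: read the wrist's pose just before it. get_calibration takes no time and is no camera call; for the wrist camera it gives the pose at the moment of the call.
- ctrl.close_job(): hands the job in; it is judged then, once.
The state is a dict: "t": time; "qpos": joint angles; "qvel": joint speeds; "joint_torque": joint torques, N m; "tool_pos": TCP position; "tool_rot": TCP orientation; "ft_force": force on the tool from outside, world axes, zero at the start; "ft_torque": the same for the moment, N m; "grip_width": opening from 0.0 (shut) to 1.0 (fully open); "grasp_force": force on a finger pad.
Only numpy, scipy, OpenCV 4.12 (cv2) and the standard library are available. Lean on these libraries where they do the work, as an engineer would, in place of code of your own. Each camera call takes 0.05 s, during which the arm holds its last target. There are 200 camera calls.

### The job

The right-hand leg of the plywood desk riser has worked loose and stands off from the shelf. Take the dark wooden key out of the desk block, stand it thin end down in the slot of the tenon that sticks out through that leg, with its straight face against the leg, and let go; then tap it down with the mallet, in two or more separate blows, until the leg is pulled fully home against the shelf and the key is jammed tight. Set the mallet back down on the desk and leave the calculator, glue stick and stapler where they are.

Things in the scene. Friction and masses are not known exactly. Their poses are not given: they have to be found in the camera images.
- riser: fixed plywood desk riser, 190 deep x 360 wide over its tenons x 120 mm high. Origin under its middle, on the desk; x to its back, y to its left. Its 24 mm thick shelf has its top 100 mm above the desk; at each end a 75 mm wide tenon passes through a 20 mm leg and sticks out. The left one has its key driven home, the right one (riser -y) an empty slot.
- leg (a joint): how far the right leg stands off from the shelf's end, m: 0 = fully home, 0.0048 to 0.0066 at the start. It slides stiffly on the tenon (about 5 N of friction) and stays where it is left. Its outer face is upright, reaches to 120 mm above the desk and is the inner side of the slot.
- slot (a point): middle of the top edge of the slot's outer wall, on the right tenon's top (100 mm above the desk). The slot passes down through the 24 mm tenon, 34 mm wide along riser x; along riser y it reaches to the leg's outer face, (18 mm - leg value) away towards riser +y. The outer wall slopes 1 in 7, nearer to the leg lower down, like the key.
- slot_mid (a point): on the right tenon's top, 9 mm from point slot towards riser +y: middle of the slot when the leg is home
- wedge: the loose key: dark wooden wedge, 130 mm long, 30 mm wide (x), 7 mm thick at the thin end, 25.6 mm at the head; its last 12 mm narrow to 22 x 5 mm. Origin in the middle of the thin end, z to the head; straight face at y = +3.5 mm, sloping face towards -y. About 60 g. It stands thin end down, leaning slightly, in the desk block, +y towards the robot's left. Grip across its width.
- wedge_head (a point): middle of the key's flat 30 x 25 mm head, to be struck. Put loosely into the tenon the key goes 30 to 43 mm below the tenon's top, head 187 to 200 mm above the desk; 7 to 13 N drive it 34 to 46 mm further, till the leg is home and it jams, head about 152 mm above the desk: the force then climbs steeply. Once home, a last blow or press of about 20 N leaves it tight.
- organiser: fixed pale hardwood desk block, 66 deep x 114 wide x 58 mm high, on the 3 mm desk mat; origin under its middle. The key stands in a slot, 52 mm deep, 36 mm from the middle towards its -y; two pencils, up to 122 mm above the desk, stand 36 to 42 mm from the middle towards its +y.
- mallet: 0.4 kg mallet on the 3 mm desk mat, standing on its larger face. Head 76 mm high: black rubber face 42 mm across up to 24 mm, red square hub 32 x 32 mm up to 61 mm, white face 30 mm across above. Origin in the middle of the lower face; z up. Wooden handle, 21 mm thick, 42 mm above the foot, level along the mallet's -x to 150 mm from the axis. Grip from above across the hub, along its y.
- mallet_hub (a point): centre of the mallet's hub, 42 mm above the lower striking face
- calculator: desk calculator 112 x 70 x 19 mm lying on the riser's shelf; a bystander
- glue_stick: glue stick, 26 mm thick, 97 mm tall, standing on the left end of the riser's shelf; a bystander
- stapler: black stapler 148 x 36 x 52 mm on the desk left of the riser; a bystander

How it is judged:
On the way, in this order (a step that is already met when the one before it is completed fails the run):
1. the key stands by itself in the slot of the tenon, let go (height (world z) of wedge below 0.088 m and horizontal distance between wedge and slot_mid below 0.015 m and angle between wedge's own z axis and vertical below 0.17 rad and contact force between the fingers and wedge below 0.1 N), for 0.2 s.
2. the mallet drives the key while the leg still stands off (contact force between mallet and wedge above 4 N and value of joint leg above 0.0015 m).
3. the mallet comes off the key after the blow (contact force between mallet and wedge below 0.1 N and distance between mallet and wedge_head above 0.003 m), for 0.05 s.
4. the mallet strikes the key again (contact force between mallet and wedge above 4 N).
At the end, for the whole second after the job is handed in: Leg home on the shelf (within 0.8 mm); key upright in the slot (within 5 degrees), gripped there with over 15 N, its thin end under 45 mm above the desk; mallet off the key, lying or standing still on the desk; nothing held; calculator, glue stick, stapler within 25 mm of their places (value of joint leg below 0.0008 m and height (world z) of wedge below 0.045 m and horizontal distance between wedge and slot_mid below 0.012 m and angle between wedge's own z axis and vertical below 0.09 rad and contact force between wedge and riser above 15 N and contact force between mallet and wedge below 0.1 N and height (world z) of mallet_hub below 0.06 m and linear speed of each of mallet, wedge below 0.02 m/s and angular speed of each of mallet, wedge below 0.2 rad/s); the robot touches nothing.
It fails at once if calculator, glue stick or stapler pushed more than 25 mm or the glue stick knocked over (distance of any of calculator, glue_stick, stapler from where it was at the start of the episode above 0.025 m or angle between glue_stick's own z axis and vertical above 0.5 rad).
It also fails if it takes over 67 s, if anything falls off the work surface, if the arm or the gripper's body presses on something with over 40 N, if the wrist force passes 120 N, or if a joint passes its speed limit or range.

## Working session

There is one attempt and no reset: what is moved stays moved. The work goes in short steps, Python scripts to look and compute and a tool call to move; the robot and the scene stay as the last step left them, time stands still between calls to the robot, and variables do not carry over. Pictures are saved under pics/ and viewed, at most 10 in all, crops included, and the job is handed in when it is done.

Besides the shell and the picture viewer there is one more tool, called after ">>>" as a command line: name --argument value ..., lists and objects as JSON in quotes. jog_arm: Moves the arm, as the interface text tells. Its arguments: {"type":"object","properties":{"targets":{"type":"array"}},"required":["targets"]}

```bash
mkdir -p pics; cat > h.py <<'E'
import numpy as np, cv2
from workcell import ctrl
def snap(n,name): 
    im=ctrl.snapshot(n); cv2.imwrite(f'pics/{name}.png',im); return im
def ray(n,u,v,c=None):
    c=c or ctrl.get_calibration(n); K=np.array(c['camera_matrix']); R=np.array(c['orientation']); 
    a=(u-K[0,2])/K[0,0]; b=(v-K[1,2])/K[1,1]
    if n=='wrist':
        r=np.hypot(a,b); d=np.array([a/r*np.sin(r),b/r*np.sin(r),np.cos(r)]) if r>0 else np.array([0,0,1.])
    else: d=np.array([a,b,1.])
    return np.array(c['eye']),R@d
def atz(n,u,v,z,c=None):
    e,d=ray(n,u,v,c); return e+d*(z-e[2])/d[2]
def proj(n,p,c=None):
    c=c or ctrl.get_calibration(n); K=np.array(c['camera_matrix']); q=np.array(c['orientation']).T@(np.array(p)-c['eye'])
    if n=='wrist':
        t=np.arctan2(np.hypot(q[0],q[1]),q[2]); s=np.hypot(q[0],q[1]); x=q[:2]/s*t
    else: x=q[:2]/q[2]
    return K[0,0]*x[0]+K[0,2],K[1,1]*x[1]+K[1,2]
E
python3 - <<'E'
from h import *
np.set_printoptions(precision=4,suppress=True)
a=snap('scene','s0');b=snap('top','t0')
for n in('scene','top','wrist'):
    c=ctrl.get_calibration(n);print(n,c)
s=ctrl.state();print(s['tool_rot'],s['tool_pos'],s['qpos'],s['ft_force'],s['t'],ctrl.tips_ahead)
cv2.imwrite('pics/st.png',cv2.resize(b,(800,600),interpolation=cv2.INTER_CUBIC))
cv2.imwrite('pics/ss.png',cv2.resize(a,(800,600),interpolation=cv2.INTER_CUBIC))
E
```

```text
scene {'camera_matrix': array([[439.6331,   0.    , 276.8519],
       [  0.    , 439.6331, 210.7017],
       [  0.    ,   0.    ,   1.    ]]), 'eye': array([ 0.3157, -1.004 ,  0.8139]), 'orientation': array([[ 0.9812, -0.1198,  0.1511],
       [-0.1916, -0.5169,  0.8344],
       [-0.0219, -0.8477, -0.5301]])}
top {'camera_matrix': array([[406.3609,   0.    , 273.7248],
       [  0.    , 406.3609, 212.7237],
       [  0.    ,   0.    ,   1.    ]]), 'eye': array([0.4349, 0.0906, 1.7336]), 'orientation': array([[ 0.0046, -0.9989,  0.0473],
       [-1.    , -0.0046,  0.0002],
       [ 0.0001, -0.0473, -0.9989]])}
wrist {'camera_matrix': array([[325.1923,   0.    , 285.5897],
       [  0.    , 325.1923, 211.0871],
       [  0.    ,   0.    ,   1.    ]]), 'eye': array([ 0.2884, -0.6143,  0.3845]), 'orientation': array([[ 0.3208, -0.9108, -0.2599],
       [-0.9471, -0.3088, -0.087 ],
       [-0.001 ,  0.2741, -0.9617]])}
[[ 0.9471  0.3211 -0.0006]
 [ 0.3211 -0.9471  0.0015]
 [-0.0001 -0.0016 -1.    ]] [ 0.2165 -0.6388  0.2468] [ 1.1359  0.4777  0.0223  1.5563 -0.0115  1.1093 -0.0831] [-0.2255  0.1172  0.5389] 0.1 0.025
```

View pics/st.png

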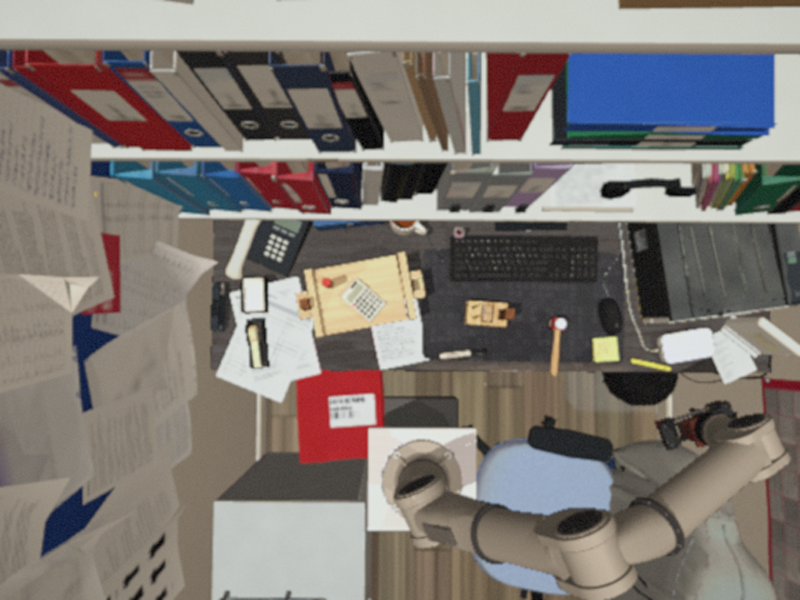

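View pics/ss.png

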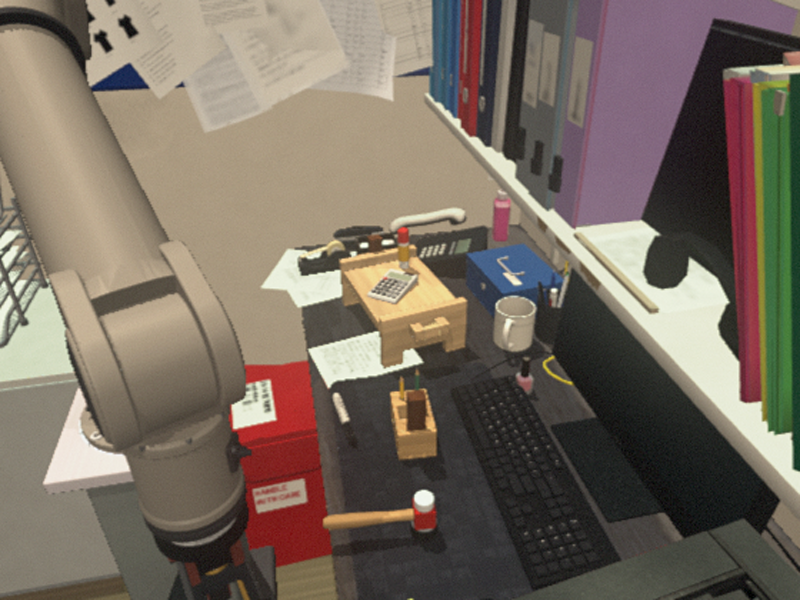

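The top view (800x600) shows the riser around (365,292) with its right tenon at (417,284), the block at (488,313), the key head at about (510,314) and the mallet's white face at (560,323). I'll enlarge these for closer pixel readings.

```bash
python3 - <<'E'
from h import *
np.set_printoptions(precision=3,suppress=True)
t=cv2.imread('pics/t0.png');s=cv2.imread('pics/s0.png')
A=cv2.resize(t[170:265,200:410],(800,362),interpolation=cv2.INTER_CUBIC)
cv2.imwrite('pics/c0.png',A)
B=cv2.resize(s[160:385,215:345],(347,600),interpolation=cv2.INTER_CUBIC)
C=cv2.resize(s[160:270,215:345],(450,381),interpolation=cv2.INTER_CUBIC)
o=np.zeros((600,800,3),np.uint8);o[:,:347]=B;o[:381,350:]=C
cv2.imwrite('pics/c1.png',o)
f=.7
for nm,u,v,z in [('mallet',560,323,.079),('wedgehead',510,314,.138),('org',487,313,.061),('tenon',417,284,.1),('leg top n',415,318,.12),('leg top f',402,253,.12)]:
    print(nm,atz('top',u*f,v*f,z))
E
```

```text
mallet [ 0.461 -0.391  0.079]
wedgehead [ 0.484 -0.236  0.138]
org [ 0.489 -0.186  0.061]
tenon [0.569 0.018 0.1  ]
leg top n [0.472 0.024 0.12 ]
leg top f [0.654 0.061 0.12 ]
```

View pics/c0.png

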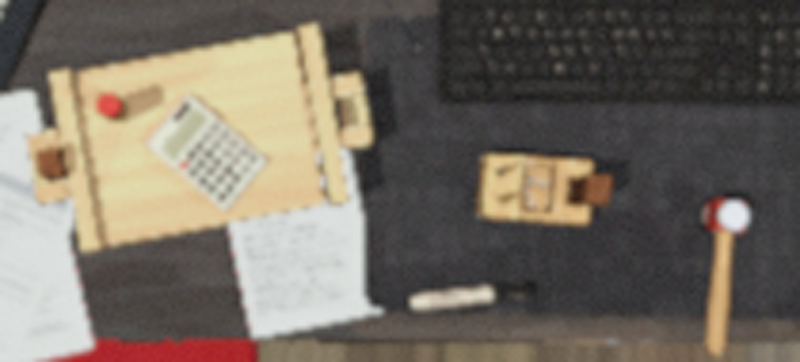

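View pics/c1.png

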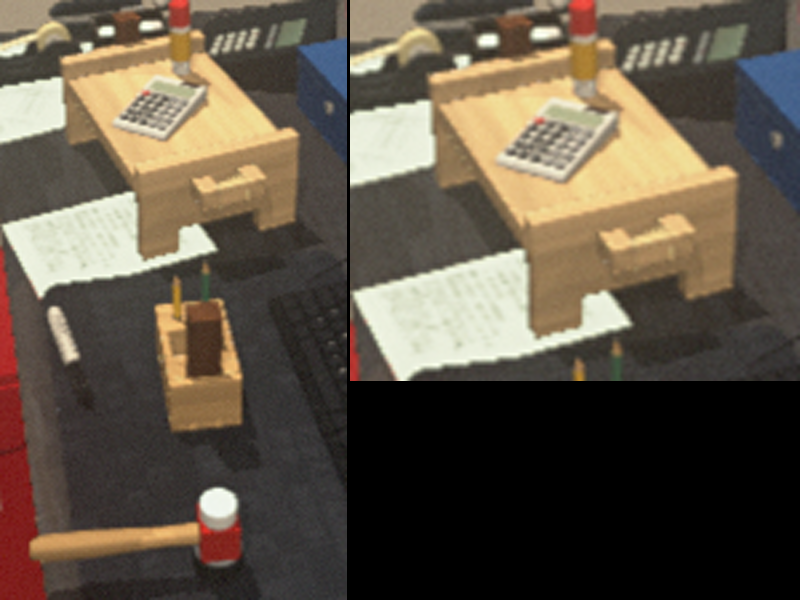

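The crop c0 gives these pixels: right leg top outer edge (349,200)-(321,22), tenon (355,110), key head centre (600,190), block (482..592,155..224), mallet white face (735,215), handle end (716,350). The scene crop shows the key's broad face turned towards -y, with the key near upright. Next I'll compute positions.

```bash
python3 - <<'E'
from h import *
np.set_printoptions(precision=4,suppress=True)
k=800/210
g=lambda x,y,z: atz('top',200+x/k,170+y/k,z)
n,f=g(349,200,.12),g(321,22,.12);d=f-n
print('leg',n,f,'len',np.linalg.norm(d),'yaw',np.degrees(np.arctan2(d[1],d[0])))
a,b=g(80,250,.12),g(50,70,.12);d=b-a;print('left leg yaw',np.degrees(np.arctan2(d[1],d[0])),np.linalg.norm(d))
R=np.degrees;mid=(n+f)/2
print('tenon end mid',g(370,107,.1), 'leg mid',mid)
h=g(600,190,.139);print('head',h)
p,q=g(482,218,.061),g(592,224,.061);d=p-q;print('org yaw',R(np.arctan2(-d[0],d[1])),np.linalg.norm(d))
p2,q2=g(484,155,.061),g(592,158,.061);d=p2-q2;print('org yaw',R(np.arctan2(-d[0],d[1])),'ctr',(p+q+p2+q2)/4)
m=g(735,215,.079);e=g(716,350,.045);d=m-e;print('mallet',m,'handle end',e,'yaw',R(np.arctan2(d[1],d[0])),np.linalg.norm(d))
# scene
kb=347/130
s=lambda x,y,z: atz('scene',215+x/kb,160+y/kb,z)
print('scene white face',s(218,503,.079))
kc=450/130
print('scene head key edge mid (-y edge,z.139)',s(204,308,.139))
E
```

```text
leg [0.4728 0.0197 0.12  ] [0.6592 0.0495 0.12  ] len 0.18878310479950977 yaw 9.084550393648804
left leg yaw 10.079701286281322 0.1908738250129077
tenon end mid [ 0.5718 -0.0032  0.1   ] leg mid [0.566  0.0346 0.12  ]
head [ 0.4838 -0.2381  0.139 ]
org yaw -2.8600720019413877 0.1189020576670957
org yaw -1.332122984798979 ctr [ 0.4873 -0.1866  0.061 ]
mallet [ 0.4596 -0.3946  0.079 ] handle end [ 0.3135 -0.3825  0.045 ] yaw -4.705503404610824 0.15049689076086029
scene white face [ 0.4612 -0.3917  0.079 ]
scene head key edge mid (-y edge,z.139) [ 0.4866 -0.2298  0.139 ]
```

```bash
cat >> h.py <<'E'
from scipy.spatial.transform import Rotation as Ro
def Rt(ang):  # tool down, tool x at world angle ang (deg)
    a=np.radians(ang);x=np.array([np.cos(a),np.sin(a),0]);z=np.array([0,0,-1.]);return np.c_[x,np.cross(z,x),z]
def plan(p,ang,lean=None):
    s=ctrl.state();R=np.array(s['tool_rot']);D=Rt(ang)
    if lean is not None: D=Ro.from_rotvec(lean).as_matrix()@D
    w=Ro.from_matrix(R.T@D).as_rotvec();t=R.T@(np.array(p)-s['tool_pos'])
    print('w',w.round(4),'t',t.round(4),'time',s['t'],'pos',np.round(s['tool_pos'],4))
E
python3 -c "
from h import *
plan([.52,-.13,.33],-87)"
```

```text
w [-1.0000e-03  1.6000e-03  1.8453e+00] t [ 0.4508 -0.3846 -0.0826] time 0.1 pos [ 0.2165 -0.6388  0.2468]
```

>>> jog_arm --targets '[0,0,1.845,0.451,-0.385,-0.083,1,0,0,1.845,0.451,-0.385,-0.083,1,0,0,1.845,0.451,-0.385,-0.083,1,0,0,1.845,0.451,-0.385,-0.083,1,0,0,1.845,0.451,-0.385,-0.083,1,0,0,1.845,0.451,-0.385,-0.083,1,0,0,1.845,0.451,-0.385,-0.083,1,0,0,1.845,0.451,-0.385,-0.083,1,0,0,1.845,0.451,-0.385,-0.083,1,0,0,1.845,0.451,-0.385,-0.083,1,0,0,1.845,0.451,-0.385,-0.083,1,0,0,1.845,0.451,-0.385,-0.083,1,0,0,1.845,0.451,-0.385,-0.083,1,0,0,1.845,0.451,-0.385,-0.083,1,0,0,1.845,0.451,-0.385,-0.083,1,0,0,1.845,0.451,-0.385,-0.083,1,0,0,1.845,0.451,-0.385,-0.083,1,0,0,1.845,0.451,-0.385,-0.083,1,0,0,1.845,0.451,-0.385,-0.083,1,0,0,1.845,0.451,-0.385,-0.083,1]'

```text
t: 1.77
tool_pos: [0.5193, -0.1318, 0.3303]
tool_rot: [[0.049, -0.999, -0.001], [-0.999, -0.049, -0.0], [0.0, 0.001, -1.0]]
ft_force: [0.0, -0.6, 1.4]
grip_width: 1.0
grasp_force: 0.0
```

```bash
python3 - <<'E'
from h import *
import pickle
plan([.52,-.13,.33],-87)
pickle.dump(ctrl.get_calibration('wrist'),open('w0.pkl','wb'))
a=snap('wrist','w0')
print(proj('wrist',[.487,-.235,.139]),proj('wrist',[.569,.012,.1]))
cv2.imwrite('pics/w0b.png',cv2.resize(a,(800,600),interpolation=cv2.INTER_CUBIC))
E
```

```text
w [ 0.001  -0.0004 -0.0038] t [-0.0017 -0.0008  0.0003] time 1.7667 pos [ 0.5193 -0.1318  0.3303]
(np.float64(323.6743085181049), np.float64(94.90004963600278)) (np.float64(242.8766011109541), np.float64(292.79796042934737))
```

View pics/w0b.png

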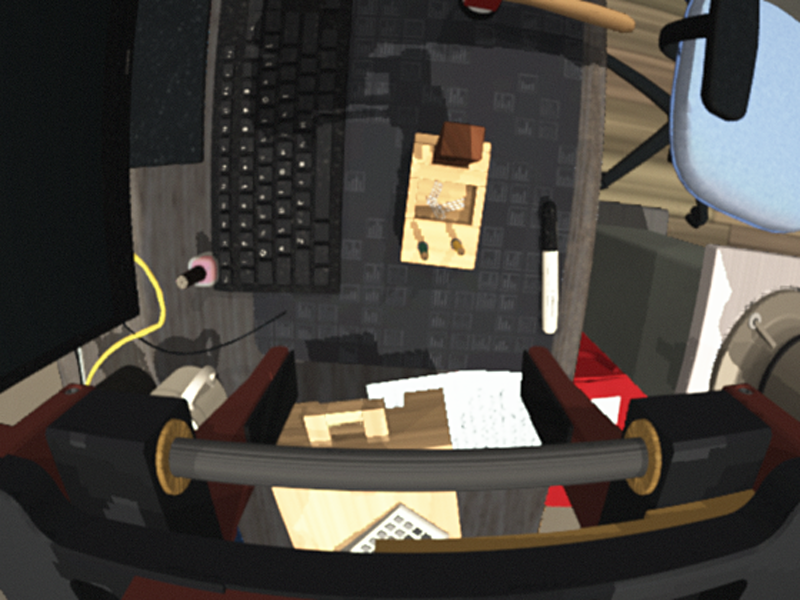

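The wrist picture (800 scale) shows the key head around (462,140), the block around (445,200), and the tenon with its slot at (345,422). The pencils are at (422,250) and (458,245). Enlarging both.

```bash
python3 - <<'E'
from h import *
a=cv2.imread('pics/w0.png')
A=cv2.resize(a[80:200,270:355],(425,600),interpolation=cv2.INTER_CUBIC) #x5
B=cv2.resize(a[270:320,200:275],(375,250),interpolation=cv2.INTER_CUBIC) #x5
o=np.zeros((600,800,3),np.uint8);o[:,:425]=A;o[:250,425:]=B
cv2.imwrite('pics/c2.png',o)
E
```

```text
(no output)
```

View pics/c2.png

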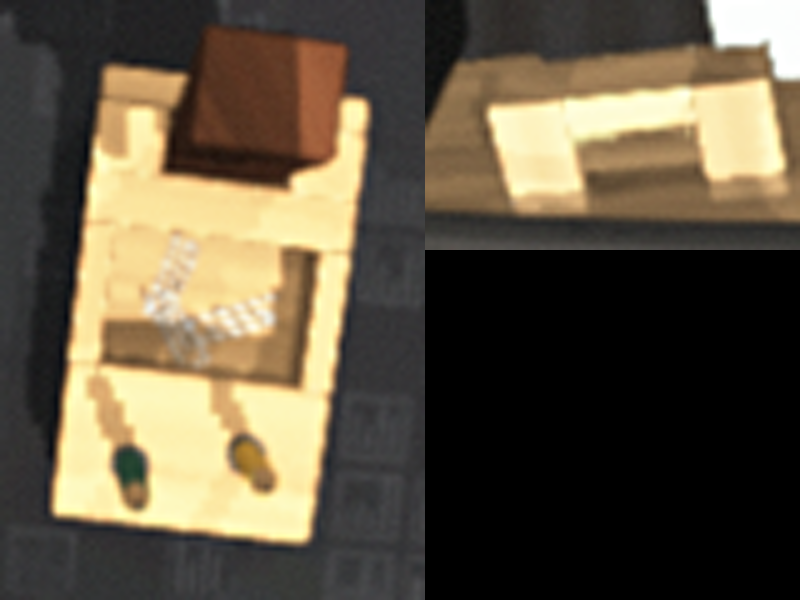

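Crop readings: key head corners (207,28),(348,45),(332,160),(190,145); block top corners (103,66),(370,98),(312,545),(53,517). On the tenon, the slot's outer top edge runs (577,141)-(695,125), and the tenon meets the leg at about (515,205)-(583,193) and (703,180)-(785,178).

```bash
python3 - <<'E'
from h import *
import pickle
np.set_printoptions(precision=4,suppress=True)
c=pickle.load(open('w0.pkl','rb'))
A=lambda x,y,z: atz('wrist',270+x/5,80+y/5,z,c)
B=lambda x,y,z: atz('wrist',200+(x-425)/5,270+y/5,z,c)
# key head corners
H=[A(*p,.138) for p in[(207,28),(348,45),(332,160),(190,145)]]
print('head',np.array(H),'ctr',np.mean(H,0)); d=(H[0]-H[1]+H[3]-H[2])/2;print('width',np.linalg.norm(d),'yaw',np.degrees(np.arctan2(d[1],d[0])),'thick',np.linalg.norm(H[0]-H[3]))
O=[A(*p,.061) for p in[(103,66),(370,98),(312,545),(53,517)]]
d=(O[3]-O[0]+O[2]-O[1])/2;print('org ctr',np.mean(O,0),'yaw',np.degrees(np.arctan2(-d[0],d[1])),np.linalg.norm(d),np.linalg.norm(O[0]-O[1]))
y=d/np.linalg.norm(d);ctr=np.mean(O,0);print('key slot',ctr-.036*y)
l,r=B(577,141,.1),B(695,125,.1);d=l-r;print('slot',(l+r)/2,'w',np.linalg.norm(d),'yaw',np.degrees(np.arctan2(d[1],d[0])))
a,b=B(490,103,.1),B(770,80,.1);d=a-b;print('tenon end',(a+b)/2,np.linalg.norm(d),'yaw',np.degrees(np.arctan2(d[1],d[0])))
a,b=B(515,205,.1),B(785,178,.1);d=a-b;print('tenon/leg',(a+b)/2,np.linalg.norm(d),'yaw',np.degrees(np.arctan2(d[1],d[0])))
a,b=B(583,193,.1),B(703,180,.1);print('slot/leg',(a+b)/2)
E
```

```text
head [[ 0.4996 -0.2437  0.138 ]
 [ 0.471  -0.2425  0.138 ]
 [ 0.4729 -0.2186  0.138 ]
 [ 0.5018 -0.2196  0.138 ]] ctr [ 0.4863 -0.2311  0.138 ]
width 0.028758378653619656 yaw -2.2333229634190057 thick 0.02421784990377513
org ctr [ 0.4892 -0.1822  0.061 ] yaw -3.4298325760836006 0.11492547787841675 0.0667623425536989
key slot [ 0.4871 -0.2181  0.061 ]
slot [0.5699 0.018  0.1   ] w 0.03226298424327681 yaw 13.175970240575433
tenon end [0.5719 0.0057 0.1   ] 0.07482852340763572 yaw 9.527123231393466
tenon/leg [0.5668 0.0367 0.1   ] 0.07466270861552096 yaw 11.220808824387056
slot/leg [0.5682 0.0348 0.1   ]
```

```bash
python3 -c "
from h import *
plan([.4868,-.2285,.22],-93)
plan([.4868,-.2285,.120],-93)"
```

```text
w [ 0.0007 -0.0004  0.1009] t [0.0949 0.0371 0.1105] time 1.8167 pos [ 0.5193 -0.1319  0.3304]
w [ 0.0007 -0.0004  0.1009] t [0.0949 0.037  0.2105] time 1.8167 pos [ 0.5193 -0.1319  0.3304]
```

>>> jog_arm --targets '[0,0,0.101,0.095,0.037,0.11,1,0,0,0.101,0.095,0.037,0.11,1,0,0,0.101,0.095,0.037,0.11,1,0,0,0.101,0.095,0.037,0.11,1,0,0,0.101,0.095,0.037,0.11,1,0,0,0.101,0.095,0.037,0.14,1,0,0,0.101,0.095,0.037,0.17,1,0,0,0.101,0.095,0.037,0.2,1,0,0,0.101,0.095,0.037,0.2105,1,0,0,0.101,0.095,0.037,0.2105,1,0,0,0.101,0.095,0.037,0.2105,-1,0,0,0.101,0.095,0.037,0.2105,-1,0,0,0.101,0.095,0.037,0.2105,-1,0,0,0.101,0.095,0.037,0.2105,-1,0,0,0.101,0.095,0.037,0.2105,-1,0,0,0.101,0.095,0.037,0.2105,-1,0,0,0.101,0.095,0.037,0.2105,-1,0,0,0.101,0.095,0.037,0.2105,-1]'

```text
t: 3.32
tool_pos: [0.4884, -0.2267, 0.1203]
tool_rot: [[-0.048, -0.999, 0.0], [-0.999, 0.048, -0.0], [0.0, -0.0, -1.0]]
ft_force: [0.6, 0.1, 0.8]
grip_width: 0.436
grasp_force: 0.0
```

>>> jog_arm --targets '[0,0,0,0,0,0,-1,0,0,0,0,0,0,-1,0,0,0,0,0,0,-1,0,0,0,0,0,0,-1,0,0,0,0,0,0,-1]'

```text
t: 3.73
tool_pos: [0.4881, -0.2267, 0.1201]
tool_rot: [[-0.048, -0.999, -0.001], [-0.999, 0.048, 0.0], [-0.0, 0.001, -1.0]]
ft_force: [-0.9, 1.4, 0.2]
grip_width: 0.344
grasp_force: 30.0
```

```bash
python3 -c "
from h import *
plan([.4881,-.2287,.26],-93)
plan([.5694,.0176,.245],-80)"
```

```text
w [0.0005 0.0001 0.0039] t [ 2.000e-03 -1.000e-04 -1.399e-01] time 3.7333 pos [ 0.4881 -0.2267  0.1201]
w [ 5.00e-04  2.00e-04 -2.23e-01] t [-0.2479 -0.0694 -0.1249] time 3.7333 pos [ 0.4881 -0.2267  0.1201]
```

>>> jog_arm --targets '[0,0,0,0.0005,0,-0.02,-1,0,0,0,0.001,0,-0.05,-1,0,0,0,0.002,0,-0.085,-1,0,0,0,0.002,0,-0.12,-1,0,0,0,0.002,0,-0.14,-1,0,0,0,0.002,0,-0.14,-1,0,0,-0.05,-0.03,-0.008,-0.14,-1,0,0,-0.1,-0.065,-0.018,-0.14,-1,0,0,-0.15,-0.1,-0.028,-0.14,-1,0,0,-0.2,-0.135,-0.038,-0.14,-1,0,0,-0.223,-0.17,-0.048,-0.14,-1,0,0,-0.223,-0.205,-0.058,-0.135,-1,0,0,-0.223,-0.235,-0.066,-0.13,-1,0,0,-0.223,-0.248,-0.0695,-0.125,-1,0,0,-0.223,-0.248,-0.0695,-0.125,-1,0,0,-0.223,-0.248,-0.0695,-0.125,-1]'

```text
t: 5.07
tool_pos: [0.5691, 0.0197, 0.2435]
tool_rot: [[0.178, -0.984, -0.003], [-0.984, -0.178, -0.001], [0.001, 0.003, -1.0]]
ft_force: [-1.2, -0.3, -0.9]
grip_width: 0.339
grasp_force: 30.0
```

```bash
python3 - <<'E'
from h import *
import pickle
plan([.5694,.0176,.245],-80)
pickle.dump(ctrl.get_calibration('wrist'),open('w1.pkl','wb'))
a=snap('wrist','w1');b=snap('scene','s1')
u,v=proj('wrist',[.569,.02,.1]);print(u,v)
u2,v2=proj('scene',[.569,.02,.15]);print(u2,v2)
u,v,u2,v2=map(int,(u,v,u2,v2))
y0=v-75;x0=u-60;A=cv2.resize(a[y0:y0+120,x0:x0+80],(400,600),interpolation=cv2.INTER_CUBIC)
y1=v2-60;x1=u2-40;B=cv2.resize(b[y1:y1+120,x1:x1+80],(400,600),interpolation=cv2.INTER_CUBIC)
print(x0,y0,x1,y1,A.shape)
cv2.imwrite('pics/c3.png',np.hstack([A,B]))
E
```

```text
w [ 0.0028 -0.0009  0.0042] t [ 0.0021  0.0001 -0.0015] time 5.0667 pos [0.5691 0.0197 0.2435]
285.95392252168676 208.8093788039405
300.49470099603576 211.82162793889734
225 133 260 151 (600, 400, 3)
```

View pics/c3.png

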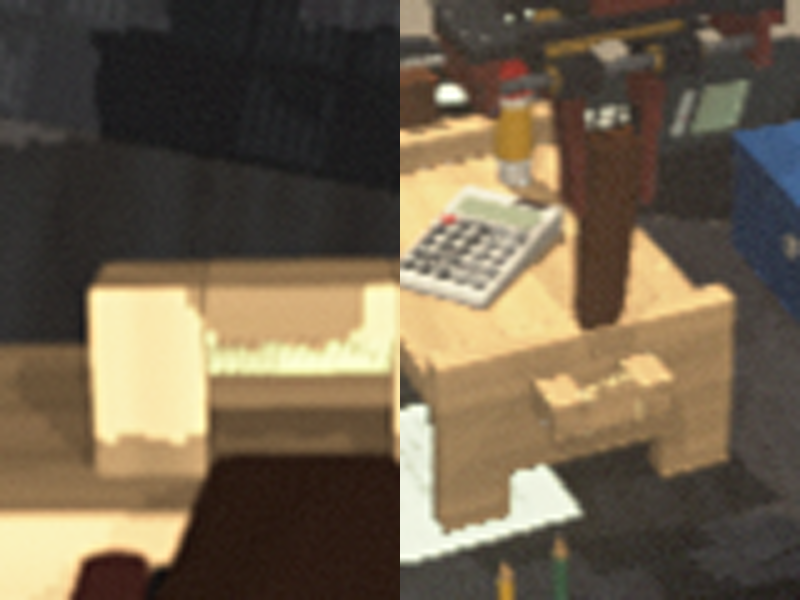

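The left half (wrist) shows the slot's outer edge at crop y≈374, side walls at x≈208 and 392, the tenon-leg line at y≈475, and the key's tip edge at y≈455 starting from x≈215. The right half (scene) shows the key hanging above the leg and needing to come -y. I'll find the tip's right edge by code.

```bash
python3 - <<'E'
from h import *
import pickle
np.set_printoptions(precision=4,suppress=True)
c=pickle.load(open('w1.pkl','rb'));a=cv2.imread('pics/w1.png')
for r in (222,224,226,230,236): print(r,a[r,258:330,2].tolist())
for r in (205,): print(r,a[r,258:330,1].tolist())
W=lambda x,y,z: atz('wrist',225+x/5,133+y/5,z,c)
print('slot edge L,R',W(210,375,.1),W(390,372,.1));print('tenon outer-left corner',W(90,290,.1),'leg bound',W(95,475,.1),W(205,472,.1))
print('tip edge left z.132',W(215,455,.132))
E
```

```text
222 [187, 199, 206, 208, 201, 200, 207, 201, 149, 106, 109, 112, 113, 111, 109, 112, 110, 111, 110, 110, 108, 113, 112, 113, 117, 116, 117, 119, 116, 118, 117, 119, 115, 117, 118, 116, 114, 107, 98, 97, 97, 95, 96, 97, 90, 115, 179, 200, 198, 198, 197, 198, 198, 195, 191, 187, 184, 186, 183, 186, 184, 189, 192, 195, 197, 203, 205, 195, 138, 110, 111, 111]
224 [188, 190, 195, 197, 199, 203, 208, 202, 150, 102, 78, 66, 65, 57, 52, 48, 50, 50, 51, 51, 50, 54, 53, 53, 51, 53, 52, 52, 51, 51, 50, 49, 50, 51, 50, 47, 51, 53, 48, 49, 50, 49, 55, 52, 52, 79, 152, 189, 203, 200, 199, 200, 197, 194, 191, 186, 184, 185, 185, 186, 189, 190, 195, 198, 200, 205, 206, 191, 141, 121, 126, 129]
226 [189, 190, 195, 197, 200, 203, 211, 204, 136, 62, 39, 39, 39, 42, 40, 41, 42, 43, 41, 40, 43, 42, 43, 41, 39, 41, 41, 41, 42, 39, 44, 42, 42, 43, 40, 42, 43, 42, 44, 42, 38, 44, 42, 44, 43, 38, 51, 102, 164, 196, 200, 200, 199, 193, 191, 188, 184, 186, 185, 189, 185, 192, 194, 195, 195, 197, 196, 187, 149, 137, 138, 143]
230 [135, 131, 133, 131, 125, 123, 108, 72, 44, 39, 39, 41, 42, 39, 42, 41, 42, 42, 40
[... 423 characters left out ...]
1, 40, 41, 44, 40, 40, 37, 104, 219, 251, 250, 247, 248, 248, 247, 248, 248, 248, 249, 248, 248, 248, 249, 248, 249, 248, 249, 249]
205 [235, 236, 237, 239, 241, 242, 243, 232, 209, 237, 247, 241, 242, 247, 241, 239, 237, 244, 241, 237, 243, 240, 239, 250, 250, 252, 253, 251, 252, 253, 251, 252, 253, 250, 252, 253, 253, 253, 253, 253, 252, 246, 251, 251, 234, 195, 219, 237, 239, 239, 239, 240, 239, 238, 237, 235, 233, 232, 233, 233, 233, 235, 236, 238, 239, 241, 243, 244, 229, 121, 71, 91]
slot edge L,R [0.5856 0.0251 0.1   ] [0.5539 0.0188 0.1   ]
tenon outer-left corner [0.6093 0.0134 0.1   ] leg bound [0.6034 0.0476 0.1   ] [0.5836 0.0434 0.1   ]
tip edge left z.132 [0.5824 0.0292 0.132 ]
```

```bash
python3 - <<'E'
from h import *
import pickle
np.set_printoptions(precision=4,suppress=True)
c=pickle.load(open('w1.pkl','rb'));a=cv2.imread('pics/w1.png')
print(c['eye'])
W=lambda x,y,z: atz('wrist',225+x/5,133+y/5,z,c)
yaw=np.radians(10);Y=np.array([-np.sin(yaw),np.cos(yaw)]);X=np.array([Y[1],-Y[0]])
def q(n,p): print(n,'x',round(float((p[:2]-[.57,.02])@X)*1e3,1),'y',round(float((p[:2]-[.57,.02])@Y)*1e3,1))
q('outer edge',W(300,374,.1));q('405@.1',W(300,405,.1));q('405@.076',W(300,405,.076));q('cheek bright end',W(150,440,.1));q('cheek end',W(150,475,.1));q('leg top@.12',W(60,510,.12));q('leg top corner',W(0,510,.12))
q('tenon end',W(90,290,.1));q('tenon end bottom?',W(300,262,.076));q('tip edge L',W(215,455,.132));q('tip edge R',W((258+45-225)*5,455,.132))
print([a[r,300-5].tolist() for r in range(205,226)])
print([a[r,255].tolist() for r in range(212,240)])
b=cv2.resize(a[150:300,200:380],(720,600),interpolation=cv2.INTER_CUBIC);cv2.imwrite('pics/c4.png',b)
E
```

```text
[ 0.5833 -0.0538  0.3813]
outer edge x 0.1 y 2.1
405@.1 x 0.1 y 7.9
405@.076 x 0.1 y 14.9
cheek bright end x 27.4 y 14.6
cheek end x 27.5 y 21.3
leg top@.12 x 41.4 y 21.0
leg top corner x 51.9 y 21.1
tenon end x 37.5 y -13.3
tenon end bottom? x 0.2 y -13.6
tip edge L x 13.8 y 6.9
tip edge R x -14.5 y 6.8
[[214, 253, 252], [195, 250, 248], [137, 200, 211], [87, 129, 157], [82, 117, 151], [87, 126, 159], [90, 130, 162], [90, 130, 163], [83, 120, 153], [67, 97, 125], [55, 79, 101], [54, 76, 98], [53, 77, 99], [55, 80, 100], [56, 81, 103], [60, 85, 107], [59, 85, 109], [59, 85, 107], [46, 65, 85], [25, 36, 53], [15, 24, 40]]
[[176, 232, 250], [173, 231, 250], [175, 232, 250], [174, 232, 250], [173, 232, 250], [175, 232, 250], [176, 233, 251], [173, 234, 251], [147, 206, 240], [113, 162, 201], [100, 145, 182], [103, 149, 185], [104, 149, 183], [105, 152, 186], [104, 149, 184], [96, 139, 173], [81, 119, 150], [76, 111, 141], [74, 110, 140], [73, 108, 135], [69, 98, 125], [66, 96, 122], [69, 102, 129], [100, 145, 182], [129, 188, 232], [156, 218, 246], [168, 229, 249], [168, 228, 249]]
```

The key's tip edge sits at riser y≈6.8 mm (relative), and the leg face is consistently at 21 mm. The key leans about 2°. I'll right it, shift towards the leg and lower it partly.

>>> jog_arm --targets '[0,0.035,0,-0.0096,0,0,-1,0,0.035,0,-0.0096,0,0,-1,0,0.035,0,-0.0096,0,0,-1,0,0.035,0,-0.0096,0,0.01,-1,0,0.035,0,-0.0096,0,0.02,-1,0,0.035,0,-0.0096,0,0.03,-1,0,0.035,0,-0.0096,0,0.036,-1,0,0.035,0,-0.0096,0,0.042,-1,0,0.035,0,-0.0096,0,0.042,-1]'

```text
t: 5.92
tool_pos: [0.5672, 0.0266, 0.2015]
tool_rot: [[0.173, -0.985, 0.004], [-0.984, -0.173, -0.035], [0.035, 0.003, -0.999]]
ft_force: [0.0, 0.0, -1.0]
grip_width: 0.341
grasp_force: 30.0
```

```bash
python3 - <<'E'
from h import *
s=ctrl.state();print(s['ft_force'],s['tool_pos'],s['t'])
a=snap('wrist','w2');b=snap('scene','s2')
u,v=proj('wrist',[.569,.02,.1]);u2,v2=proj('scene',[.569,.02,.12])
u,v,u2,v2=map(int,(u,v,u2,v2));print(u,v)
A=cv2.resize(a[v-60:v+60,u-40:u+40],(400,600),interpolation=cv2.INTER_CUBIC)
B=cv2.resize(b[v2-60:v2+60,u2-40:u2+40],(400,600),interpolation=cv2.INTER_CUBIC)
cv2.imwrite('pics/c5.png',np.hstack([A,B]))
E
```

```text
[ 0.01989307  0.0452464  -1.02144275] [0.5671939  0.02661738 0.20152498] 5.9167
286 214
```

View pics/c5.png

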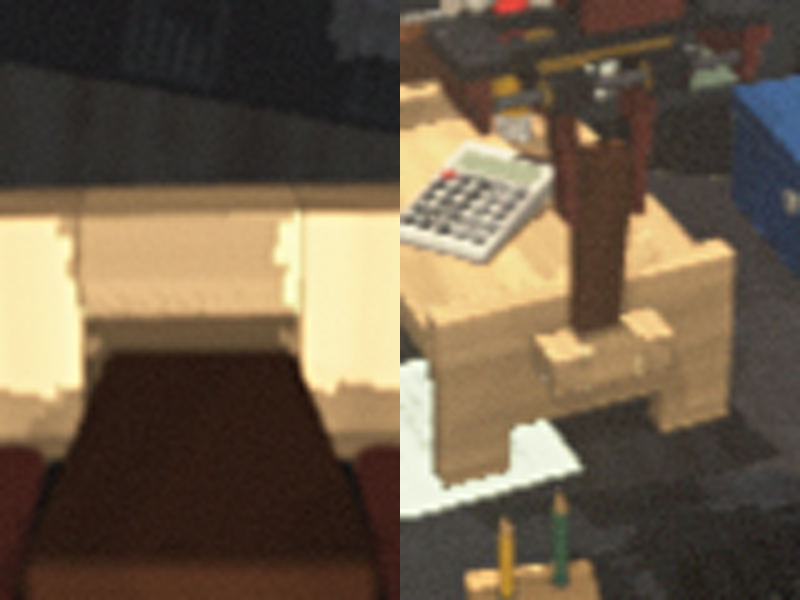

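The key is centred in the slot in x (wrist crop: slot at 85-300, key at about 100-297), with its tip just inside and no contact force. Lowering on.

>>> jog_arm --targets '[0,0,0,0,0,0.005,-1,0,0,0,0,0,0.01,-1,0,0,0,0,0,0.014,-1,0,0,0,0,0,0.016,-1,0,0,0,0,0,0.016,-1]'

```text
t: 6.43
tool_pos: [0.5697, 0.0247, 0.192]
tool_rot: [[0.172, -0.985, 0.009], [-0.984, -0.172, -0.034], [0.035, -0.003, -0.999]]
ft_force: [-12.0, -3.1, 37.7]
grip_width: 0.345
grasp_force: 30.0
```

Hard contact: I'll back off and check the sideways fit numerically.

>>> jog_arm --targets '[0,0,0,0,0,-0.008,-1,0,0,0,0,0,-0.016,-1,0,0,0,0,0,-0.016,-1,0,0,0,0,0,-0.016,-1]'

```text
t: 6.77
tool_pos: [0.5683, 0.0275, 0.2033]
tool_rot: [[0.174, -0.985, 0.007], [-0.984, -0.174, -0.034], [0.035, -0.001, -0.999]]
ft_force: [-1.0, -0.1, -1.4]
grip_width: 0.338
grasp_force: 30.0
```

```bash
python3 - <<'E'
from h import *
import pickle
np.set_printoptions(precision=4,suppress=True)
s=ctrl.state();print(s['ft_force'],s['tool_pos'],s['tool_rot'])
c=ctrl.get_calibration('wrist');pickle.dump(c,open('w3.pkl','wb'))
a=snap('wrist','w3')
R=np.array(s['tool_rot']);p=np.array(s['tool_pos'])
for r in range(205,240,2): print(r,a[r,255:325,2].tolist())
for col in (270,286): print(col,[int(x) for x in a[185:245,col,2]])
yaw=np.radians(10)
for n,q in [('slotL',[.57+.017*np.cos(yaw),.02+.017*np.sin(yaw),.1])]: print(n,proj('wrist',q,c))
def tp(x,y,z): return proj('wrist',p+R@np.array([x,y,z]),c)
for z in (.111,.099,.08,.05): print('key -y edge at z',z,[np.round(tp(-.0055+ (.0035 if 0 else 0)+(-.0035+ (.007+(.111-z)/7)),sy*.015,z),1) for sy in(1,-1)])
E
```

```text
[-0.964  -0.0915 -1.3645] [0.5683 0.0275 0.2033] [[ 0.1742 -0.9847  0.0069]
 [-0.9841 -0.1743 -0.0342]
 [ 0.0349 -0.0009 -0.9994]]
205 [251, 251, 252, 252, 232, 208, 209, 205, 183, 208, 218, 219, 217, 218, 217, 217, 217, 216, 219, 216, 219, 219, 219, 218, 217, 217, 218, 218, 217, 218, 218, 216, 217, 217, 218, 219, 218, 218, 216, 218, 218, 218, 219, 217, 224, 242, 252, 252, 251, 251, 251, 253, 249, 229, 248, 252, 251, 251, 251, 251, 251, 251, 251, 251, 251, 251, 251, 251, 251, 251]
207 [251, 251, 252, 251, 233, 214, 208, 205, 200, 211, 219, 220, 218, 217, 217, 218, 218, 217, 218, 217, 219, 217, 217, 218, 220, 217, 217, 218, 220, 220, 224, 220, 222, 221, 222, 222, 221, 222, 221, 220, 219, 222, 218, 219, 227, 243, 245, 247, 251, 252, 252, 252, 246, 227, 248, 252, 251, 251, 251, 251, 251, 251, 251, 251, 251, 251, 251, 251, 251, 251]
209 [251, 251, 251, 252, 252, 252, 233, 210, 194, 189, 209, 218, 218, 218, 219, 219, 218, 219, 219, 218, 218, 219, 217, 218, 218, 219, 219, 221, 220, 222, 225, 223, 221, 220, 224, 222, 222, 228, 227, 221, 227, 223, 224, 226, 225, 222, 225, 235, 250, 253, 252,
[... 5320 characters left out ...]
 104, 90, 67, 46, 41, 41, 43, 41, 39, 44, 43, 42, 44, 42, 44, 42, 42, 45]
286 [49, 47, 49, 49, 71, 118, 148, 149, 143, 149, 190, 220, 220, 218, 220, 218, 219, 216, 217, 217, 216, 217, 220, 222, 223, 219, 217, 216, 219, 212, 183, 125, 106, 105, 106, 102, 100, 98, 97, 99, 100, 102, 102, 87, 62, 42, 45, 43, 40, 43, 42, 42, 42, 43, 43, 40, 45, 44, 46, 43]
slotL (np.float64(264.3387092191629), np.float64(213.5471663119785))
key -y edge at z 0.111 [array([305.4, 218.2]), array([268. , 218.2])]
key -y edge at z 0.099 [array([306.3, 220.7]), array([267.1, 220.7])]
key -y edge at z 0.08 [array([308. , 225.1]), array([265.5, 225.1])]
key -y edge at z 0.05 [array([311.3, 233.9]), array([262.5, 233.9])]
```

```bash
python3 - <<'E'
from h import *
import pickle
c=pickle.load(open('w3.pkl','rb'))
yaw=np.radians(10);Y=np.array([-np.sin(yaw),np.cos(yaw)]);X=np.array([Y[1],-Y[0]])
def q(n,u,v,z):
    p=atz('wrist',u,v,z,c); print(n,'x',round(float((p[:2]-[.57,.02])@X)*1e3,1),'y',round(float((p[:2]-[.57,.02])@Y)*1e3,1))
q('tenon end top',286,195,.1);q('tenon end bot',286,189.5,.076);q('outer edge',286,215.5,.1);q('cheek L',264.5,222,.1);q('cheek R',307.5,222,.1)
q('cheek lit end',258,229.7,.1);q('leg bound',258,238.5,.1)
for z in (.085,.092,.1,.11,.12):q(f'tip edge z{z}',286,228.5,z)
for r in(229,231,235): q('key edges L %d'%r,{229:267.5,231:266.5,235:264.5}[r],r,.1);q('R',{229:304.5,231:306,235:307.3}[r],r,.1)
s=ctrl.state();d=np.array(s['tool_pos'])[:2]-[.57,.02];print('tcp rel',d@X*1e3,d@Y*1e3)
a=cv2.imread('pics/w3.png');print([int(x) for x in a[225:300,258,2]],[int(x) for x in a[240:320,286,2]])
E
```

```text
tenon end top x 0.2 y -14.6
tenon end bot x 0.3 y -14.6
outer edge x 0.2 y 1.5
cheek L x 17.0 y 6.8
cheek R x -16.5 y 6.8
cheek lit end x 22.2 y 13.1
leg bound x 22.4 y 20.4
tip edge z0.085 x 0.2 y 16.7
tip edge z0.092 x 0.2 y 14.5
tip edge z0.1 x 0.2 y 12.1
tip edge z0.11 x 0.2 y 9.0
tip edge z0.12 x 0.2 y 6.0
key edges L 229 x 14.7 y 12.5
R x -14.3 y 12.5
key edges L 231 x 15.5 y 14.2
R x -15.5 y 14.1
key edges L 235 x 17.2 y 17.5
R x -16.6 y 17.4
tcp rel -0.748714696588397 7.709962969999908
[251, 251, 251, 251, 252, 251, 240, 210, 201, 200, 200, 185, 168, 161, 141, 117, 117, 122, 128, 127, 115, 99, 87, 60, 30, 30, 34, 38, 41, 41, 42, 41, 43, 42, 43, 45, 40, 41, 43, 42, 44, 41, 41, 36, 43, 43, 54, 64, 74, 80, 81, 82, 81, 80, 82, 82, 83, 82, 81, 83, 79, 79, 80, 74, 76, 78, 75, 73, 73, 73, 72, 69, 66, 67, 69] [40, 45, 44, 46, 43, 46, 45, 45, 45, 46, 45, 44, 45, 46, 44, 44, 44, 46, 45, 43, 47, 46, 43, 45, 47, 45, 45, 43, 46, 47, 49, 58, 70, 78, 83, 86, 84, 87, 85, 86, 91, 87, 81, 79, 78, 84, 80, 68, 63, 60, 61, 61, 62, 63, 59, 56, 57, 55, 56, 55, 58, 56, 57, 57, 57, 52, 59, 55, 55, 54, 66, 98, 119, 112, 69, 45, 46, 52, 57, 63]
```

The cheek's lit end (13-14 mm) is the true leg face, and the band past it is the leg's upright face, so the gap is about 12 mm, which fits the spec. Now I'll solve the key's real position from its tip and head rows.

```bash
python3 - <<'E'
from h import *
import pickle
from scipy.optimize import least_squares
yaw=np.radians(10);Y=np.array([-np.sin(yaw),np.cos(yaw)]);X=np.array([Y[1],-Y[0]])
c=pickle.load(open('w3.pkl','rb'))
def pr(x,y,z): return np.array(proj('wrist',[*(np.array([.57,.02])+x*X+y*Y),z],c))
def key(o,zt,th,y,z): return o+y-th*z, zt+z   # th: lean of z axis toward -y
def res(v,th):
    o,zt=v
    t=key(o,zt,th,-.0025,0);h1=key(o,zt,th,-.0221,.13);h2=key(o,zt,th,.0035,.13)
    return [pr(0,*t)[1]-228.5,pr(0,*h1)[1]-271]
for th in(-.03,0,.02,.035):
    s=least_squares(lambda v:res(v,th),[.012,.1]);o,zt=s.x
    print(th,s.x.round(4),s.cost,'head +y row',pr(0,*key(o,zt,th,.0035,.13)),'w rows',[(pr(sg*.015,*key(o,zt,th,-.0221,.13))).round(1) for sg in(1,-1)])
a=cv2.imread('pics/w3.png');
for r in (270,278): print(r,a[r,240:345,2].tolist())
E
```

```text
-0.03 [0.0289 0.053 ] 0.0 head +y row [286.22200459 311.28099253] w rows [array([258.6, 270.8]), array([314. , 270.9])]
0 [0.021 0.079] 2.6253290925755273e-26 head +y row [286.23868101 318.45909596] w rows [array([253.2, 270.8]), array([319.4, 270.8])]
0.02 [0.0157 0.0964] 1.6155871338926322e-27 head +y row [286.25340142 324.84264776] w rows [array([248.4, 270.7]), array([324.2, 270.8])]
0.035 [0.0117 0.1094] 7.964844570090677e-25 head +y row [286.26720376 330.86954435] w rows [array([243.8, 270.6]), array([329. , 270.7])]
270 [62, 62, 57, 56, 59, 59, 58, 52, 50, 43, 42, 46, 44, 48, 45, 46, 43, 45, 43, 43, 46, 45, 45, 41, 48, 45, 46, 47, 46, 50, 50, 50, 46, 49, 50, 50, 50, 50, 48, 46, 51, 48, 50, 49, 49, 47, 49, 46, 48, 46, 49, 48, 48, 50, 46, 49, 47, 48, 49, 47, 45, 46, 46, 46, 45, 47, 43, 45, 43, 43, 41, 45, 46, 45, 45, 41, 44, 43, 45, 42, 40, 38, 41, 51, 57, 61, 57, 61, 59, 62, 61, 59, 60, 60, 62, 62, 57, 58, 57, 56, 110, 208, 252, 251, 247]
278 [65, 65, 62, 63, 56, 53, 50, 43, 36, 49, 66, 74, 80, 82, 79, 81, 81, 82, 80, 80, 81, 79, 80, 81, 81, 79, 82, 82, 81, 82, 79, 79, 82, 84, 83, 86, 87, 86, 87, 85, 88, 84, 85, 85, 82, 83, 85, 86, 87, 87, 85, 87, 87, 87, 86, 85, 86, 87, 86, 87, 88, 87, 84, 86, 81, 87, 81, 86, 87, 84, 80, 81, 79, 80, 79, 79, 79, 78, 79, 77, 77, 69, 55, 43, 46, 54, 61, 60, 62, 59, 58, 57, 59, 61, 60, 60, 60, 62, 64, 65, 64, 65, 64, 62, 57]
```

The fit gives key x centred within 0.3 mm now, with its lean at about 1°. Retrying gently.

>>> jog_arm --targets '[0,0,0,0,0,0.003,-1,0,0,0,0,0,0.006,-1,0,0,0,0,0,0.008,-1,0,0,0,0,0,0.008,-1]'

```text
t: 7.15
tool_pos: [0.5676, 0.0268, 0.1942]
tool_rot: [[0.174, -0.985, 0.005], [-0.984, -0.174, -0.035], [0.035, 0.002, -0.999]]
ft_force: [-0.4, 0.4, 0.2]
grip_width: 0.343
grasp_force: 30.0
```

>>> jog_arm --targets '[0,0,0,0,0,0.003,-1,0,0,0,0,0,0.006,-1,0,0,0,0,0,0.006,-1]'

```text
t: 7.4
tool_pos: [0.5678, 0.0266, 0.1885]
tool_rot: [[0.174, -0.985, 0.005], [-0.984, -0.174, -0.035], [0.035, 0.001, -0.999]]
ft_force: [0.1, 0.5, 0.1]
grip_width: 0.339
grasp_force: 30.0
```

>>> jog_arm --targets '[0,0,0,0,0,0.003,-1,0,0,0,0,0,0.006,-1,0,0,0,0,0,0.006,-1]'

```text
t: 7.65
tool_pos: [0.5681, 0.0273, 0.1827]
tool_rot: [[0.174, -0.985, 0.006], [-0.984, -0.174, -0.034], [0.034, 0.0, -0.999]]
ft_force: [0.3, 3.2, -1.6]
grip_width: 0.343
grasp_force: 30.0
```

>>> jog_arm --targets '[0,0,0,-0.001,0,0.003,-1,0,0,0,-0.0015,0,0.006,-1,0,0,0,-0.0015,0,0.006,-1]'

```text
t: 7.9
tool_pos: [0.5678, 0.0283, 0.1766]
tool_rot: [[0.174, -0.985, 0.006], [-0.984, -0.174, -0.034], [0.035, 0.0, -0.999]]
ft_force: [-0.2, 3.0, -1.4]
grip_width: 0.343
grasp_force: 30.0
```

>>> jog_arm --targets '[0,0,0,-0.001,0,0.003,-1,0,0,0,-0.0015,0,0.006,-1,0,0,0,-0.0015,0,0.006,-1]'

```text
t: 8.15
tool_pos: [0.5675, 0.0292, 0.1705]
tool_rot: [[0.174, -0.985, 0.006], [-0.984, -0.174, -0.034], [0.035, 0.0, -0.999]]
ft_force: [-0.4, 3.7, -1.7]
grip_width: 0.34
grasp_force: 30.0
```

>>> jog_arm --targets '[0,0,0,-0.0005,0,0.002,-1,0,0,0,-0.001,0,0.004,-1,0,0,0,-0.001,0,0.004,-1]'

```text
t: 8.4
tool_pos: [0.5677, 0.0299, 0.1669]
tool_rot: [[0.174, -0.985, 0.006], [-0.984, -0.174, -0.035], [0.035, -0.0, -0.999]]
ft_force: [0.0, 4.1, -1.1]
grip_width: 0.337
grasp_force: 30.0
```

>>> jog_arm --targets '[0,0,0,0,0,0.002,-1,0,0,0,0,0,0.004,-1,0,0,0,0,0,0.004,-1]'

```text
t: 8.65
tool_pos: [0.5683, 0.0304, 0.1636]
tool_rot: [[0.174, -0.985, 0.007], [-0.984, -0.174, -0.033], [0.034, -0.002, -0.999]]
ft_force: [0.4, 4.1, 4.5]
grip_width: 0.337
grasp_force: 30.0
```

Seated (vertical force rising). Release and retract.

>>> jog_arm --targets '[0,0,0,0,0,0,0.2,0,0,0,0,0,0,0.2,0,0,0,0,0,0,0.2,0,0,0,0,0,0,0.2,0,0,0,0,0,0,0.2,0,0,0,0,0,0,0.2,0,0,0,0,0,-0.03,0.2,0,0,0,0,0,-0.065,0.2,0,0,0,0,0,-0.1,0.2,0,0,0,0,0,-0.14,0.2,0,0,0,0,0,-0.14,0.2,0,0,0,0,0,-0.14,0.2]'

```text
t: 9.65
tool_pos: [0.5679, 0.0347, 0.305]
tool_rot: [[0.174, -0.985, 0.01], [-0.984, -0.174, -0.033], [0.034, -0.004, -0.999]]
ft_force: [-0.4, 0.1, -0.6]
grip_width: 0.601
grasp_force: 0.0
```

```bash
python3 - <<'E'
from h import *
import pickle
s=ctrl.state();print(s['ft_force'],s['tool_pos'],s['t'],s['grip_width'])
pickle.dump(ctrl.get_calibration('wrist'),open('w4.pkl','wb'))
a=snap('wrist','w4');b=snap('scene','s4')
u,v=proj('wrist',[.569,.025,.15]);u2,v2=proj('scene',[.569,.02,.14])
u,v,u2,v2=map(int,(u,v,u2,v2));print(u-50,v-75,u2-50,v2-75)
A=cv2.resize(a[v-75:v+75,u-50:u+50],(400,600),interpolation=cv2.INTER_CUBIC)
B=cv2.resize(b[v2-75:v2+75,u2-50:u2+50],(400,600),interpolation=cv2.INTER_CUBIC)
cv2.imwrite('pics/c6.png',np.hstack([A,B]))
E
```

```text
[-0.44393885  0.11515878 -0.57563627] [0.56794756 0.03474011 0.30497581] 9.65 0.600564424517737
235 122 250 139
```

View pics/c6.png

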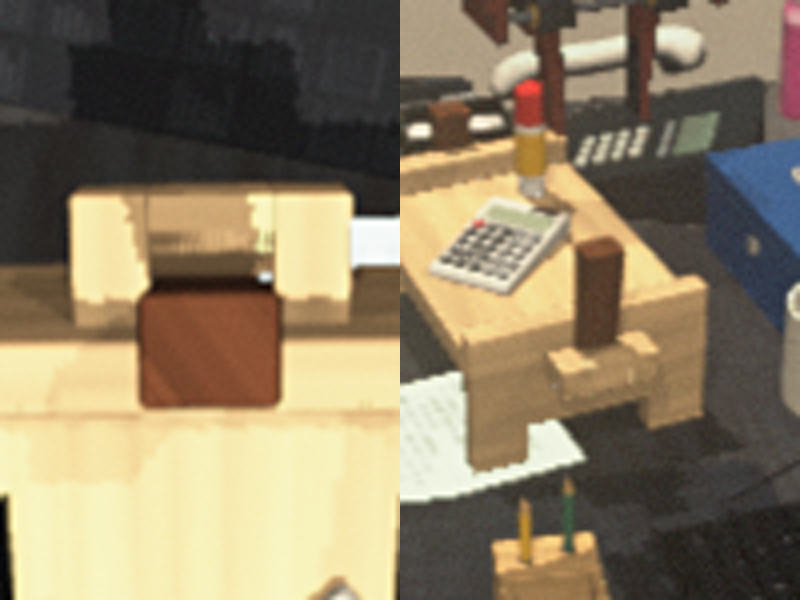

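The key stands upright in the slot, let go (wrist crop head box (140..282, 293..407)), and the scene crop confirms it is in front of the leg and the bystanders are untouched. On to the mallet.

```bash
python3 - <<'E'
from h import *
import pickle
c=pickle.load(open('w4.pkl','rb'));print(c['eye'])
for z in (.18,.19,.2):
    C=[atz('wrist',235+x/4,122+y/4,z,c) for x,y in[(140,293),(282,293),(282,407),(140,407)]]
    print(z,np.mean(C,0),'w',np.linalg.norm(C[0]-C[1]),np.linalg.norm(C[0]-C[3]),[np.round(k[:2],4) for k in C])
plan([.46,-.3935,.25],-5)
E
```

```text
[ 0.58010456 -0.0343598   0.44523994]
0.18 [0.56853361 0.02927486 0.18      ] w 0.02953135968465386 0.024669126797615622 [array([0.5852, 0.0197]), array([0.5562, 0.0145]), array([0.5515, 0.0388]), array([0.5812, 0.0441])]
0.19 [0.56896985 0.02687573 0.19      ] w 0.028417976840110496 0.023739058461459673 [array([0.585 , 0.0177]), array([0.5571, 0.0127]), array([0.5526, 0.036 ]), array([0.5812, 0.0411])]
0.2 [0.5694061  0.02447659 0.2       ] w 0.027304593995567245 0.022808990125303737 [array([0.5848, 0.0156]), array([0.558 , 0.0109]), array([0.5537, 0.0333]), array([0.5811, 0.0381])]
w [ 0.0237 -0.0289 -1.3084] t [0.4011 0.179  0.0663] time 9.75 pos [0.5662 0.0347 0.3021]
```

>>> jog_arm --targets '[0.024,-0.029,-1.308,0.1,0.045,0,0.6,0.024,-0.029,-1.308,0.2,0.09,0.02,1,0.024,-0.029,-1.308,0.401,0.179,0.066,1,0.024,-0.029,-1.308,0.401,0.179,0.066,1,0.024,-0.029,-1.308,0.401,0.179,0.066,1,0.024,-0.029,-1.308,0.401,0.179,0.066,1,0.024,-0.029,-1.308,0.401,0.179,0.066,1,0.024,-0.029,-1.308,0.401,0.179,0.066,1,0.024,-0.029,-1.308,0.401,0.179,0.066,1,0.024,-0.029,-1.308,0.401,0.179,0.066,1,0.024,-0.029,-1.308,0.401,0.179,0.066,1,0.024,-0.029,-1.308,0.401,0.179,0.066,1,0.024,-0.029,-1.308,0.401,0.179,0.066,1,0.024,-0.029,-1.308,0.401,0.179,0.066,1,0.024,-0.029,-1.308,0.401,0.179,0.066,1,0.024,-0.029,-1.308,0.401,0.179,0.066,1]'

```text
t: 11.08
tool_pos: [0.4611, -0.3917, 0.2502]
tool_rot: [[0.996, -0.086, 0.0], [-0.086, -0.996, 0.002], [0.0, -0.002, -1.0]]
ft_force: [1.1, 0.7, -0.4]
grip_width: 0.999
grasp_force: 0.0
```

```bash
python3 - <<'E'
from h import *
import pickle
c=ctrl.get_calibration('wrist')
a=snap('wrist','w5');hsv=cv2.cvtColor(a,cv2.COLOR_BGR2HSV)
print('expect',proj('wrist',[.46,-.3935,.079],c))
m=((hsv[...,1]<40)&(hsv[...,2]>170)).astype('uint8')
n,l,st,ce=cv2.connectedComponentsWithStats(m)
for i in range(1,n):
    if st[i,4]>150: print('white',st[i],ce[i],atz('wrist',*ce[i],.079,c))
r=(((hsv[...,0]<8)|(hsv[...,0]>172))&(hsv[...,1]>150)&(hsv[...,2]>90)).astype('uint8')
n,l,st,ce=cv2.connectedComponentsWithStats(r)
for i in range(1,n):
    if st[i,4]>100: print('red',st[i],ce[i],cv2.minAreaRect(np.argwhere(l==i)[:,::-1].astype('float32')),atz('wrist',*ce[i],.064,c))
w=((hsv[...,0]>10)&(hsv[...,0]<22)&(hsv[...,1]>90)&(hsv[...,2]>110)).astype('uint8')
n,l,st,ce=cv2.connectedComponentsWithStats(w)
for i in range(1,n):
    if st[i,4]>300:
        pts=np.array([atz('wrist',x,y,.045,c)[:2] for y,x in np.argwhere(l==i)[::5]])
        v=cv2.fitLine(pts.astype('float32'),cv2.DIST_L2,0,.001,.001).ravel();print('wood',st[i],pts.min(0),pts.max(0),v,np.degrees(np.arctan(v[1]/v[0])))
plan([.46,-.3935,.25],-5)
cv2.imwrite('pics/w5c.png',cv2.resize(a,(800,600)))
E
```

```text
expect (np.float64(288.3242635046816), np.float64(200.03071550461866))
white [432   0  70 227 687] [457.8558952  117.29694323] [ 0.53381887 -0.57537543  0.079     ]
white [   0  152   52  137 3685] [ 20.34382632 233.23880597] [ 0.44889401 -0.03696941  0.079     ]
white [270 183  30  30 725] [284.50206897 197.6       ] [ 0.46275951 -0.38998754  0.079     ]
white [ 510  189   50   61 2461] [534.23527022 217.91466883] [ 0.41351292 -0.69788738  0.079     ]
white [ 68 260  44  14 367] [ 90.38692098 267.47138965] [ 0.39868467 -0.14831063  0.079     ]
white [238 344  11  42 216] [241.67592593 363.52314815] [ 0.25533305 -0.31761621  0.079     ]
red [269 174  31  18 263] [284.3269962  179.69961977] ((284.1015319824219, 182.44476318359375), (16.128347396850586, 30.085567474365234), 88.02507019042969) [ 0.47775329 -0.39105006  0.064     ]
wood [  57  151  109   66 2712] [ 0.44886418 -0.25760267] [ 0.52690292 -0.08800624] [ 0.05354949 -0.9985652   0.49046746 -0.19271903] -86.93037
wood [ 276  212   19  102 1323] [ 0.30773713 -0.39478772] [ 0.43784496 -0.36705834] [ 0.9962968  -0.08598078  0.36720678 -0.38184246] -4.9324255
wood [ 263  350  239   36 1689] [ 0.1495416  -0.71573209] [ 0.1933963 -0.3353798] [ 0.06222596  0.9980621   0.1731543  -0.5277098 ] 86.4324
w [-0.0015 -0.0008  0.0014] t [-0.0012  0.0019  0.0005] time 11.1333 pos [ 0.4613 -0.3917  0.2505]
```

Mallet axis at (0.4627, -0.390) with yaw -4.9°; the tool yaw matches already. Descend and grip.

>>> jog_arm --targets '[0,0,0,0.0012,-0.0018,0.04,1,0,0,0,0.0012,-0.0018,0.08,1,0,0,0,0.0012,-0.0018,0.12,1,0,0,0,0.0012,-0.0018,0.155,1,0,0,0,0.0012,-0.0018,0.185,1,0,0,0,0.0012,-0.0018,0.199,1,0,0,0,0.0012,-0.0018,0.199,1,0,0,0,0.0012,-0.0018,0.199,-1,0,0,0,0.0012,-0.0018,0.199,-1,0,0,0,0.0012,-0.0018,0.199,-1,0,0,0,0.0012,-0.0018,0.199,-1,0,0,0,0.0012,-0.0018,0.199,-1,0,0,0,0.0012,-0.0018,0.199,-1,0,0,0,0.0012,-0.0018,0.199,-1,0,0,0,0.0012,-0.0018,0.199,-1,0,0,0,0.0012,-0.0018,0.199,-1,0,0,0,0.0012,-0.0018,0.199,-1,0,0,0,0.0012,-0.0018,0.199,-1,0,0,0,0.0012,-0.0018,0.199,-1,0,0,0,0.0012,-0.0018,0.199,-1]'

```text
t: 12.8
tool_pos: [0.4625, -0.3915, 0.0525]
tool_rot: [[0.996, -0.088, 0.002], [-0.088, -0.996, 0.001], [0.002, -0.001, -1.0]]
ft_force: [0.5, 1.8, 6.0]
grip_width: 0.361
grasp_force: 31.2
```

```bash
python3 -c "
from h import *
plan([.5688,.0275,.29],-5)"
```

```text
w [-0.0009 -0.0019 -0.0005] t [ 0.0696 -0.4269 -0.237 ] time 12.8 pos [ 0.4625 -0.3915  0.0525]
```

>>> jog_arm --targets '[0,0,0,0,0,-0.02,-1,0,0,0,0,0,-0.06,-1,0,0,0,0,0,-0.1,-1,0,0,0,0.003,-0.02,-0.14,-1,0,0,0,0.008,-0.05,-0.165,-1,0,0,0,0.014,-0.085,-0.185,-1,0,0,0,0.02,-0.12,-0.2,-1,0,0,0,0.026,-0.155,-0.215,-1,0,0,0,0.032,-0.19,-0.23,-1,0,0,0,0.038,-0.225,-0.237,-1,0,0,0,0.044,-0.26,-0.237,-1,0,0,0,0.05,-0.295,-0.237,-1,0,0,0,0.056,-0.33,-0.237,-1,0,0,0,0.06,-0.365,-0.237,-1,0,0,0,0.065,-0.395,-0.237,-1,0,0,0,0.069,-0.417,-0.237,-1,0,0,0,0.0695,-0.427,-0.237,-1,0,0,0,0.0695,-0.427,-0.237,-1,0,0,0,0.0695,-0.427,-0.237,-1]'

```text
t: 14.38
tool_pos: [0.5679, 0.0262, 0.2887]
tool_rot: [[0.996, -0.088, -0.0], [-0.088, -0.996, -0.001], [0.0, 0.001, -1.0]]
ft_force: [-0.0, -1.2, -2.8]
grip_width: 0.363
grasp_force: 31.1
```

```bash
python3 - <<'E'
from h import *
plan([.5688,.0275,.262],-5)
s=ctrl.state();print(s['ft_force'],s['grip_width'])
E
```

```text
w [ 0.001  -0.0001 -0.0011] t [ 0.0007 -0.0014  0.0267] time 14.3833 pos [0.5679 0.0262 0.2887]
[-0.01941533 -1.16143237 -2.77124501] 0.36254939697945104
```

>>> jog_arm --targets '[0,0,0,0.001,-0.001,0.02,-1,0,0,0,0.001,-0.001,0.036,-1,0,0,0,0.001,-0.001,0.042,-1,0,0,0,0.001,-0.001,0.047,-1,0,0,0,0.001,-0.001,0.052,-1,0,0,0,0.001,-0.001,0.056,-1]'

```text
t: 14.88
tool_pos: [0.5699, 0.0273, 0.2335]
tool_rot: [[0.996, -0.089, 0.002], [-0.089, -0.996, 0.0], [0.002, -0.0, -1.0]]
ft_force: [0.8, -0.6, -2.3]
grip_width: 0.363
grasp_force: 31.1
```

>>> jog_arm --targets '[0,0,0,0,0,0.004,-1,0,0,0,0,0,0.008,-1,0,0,0,0,0,0.01,-1]'

```text
t: 15.13
tool_pos: [0.5706, 0.0287, 0.2239]
tool_rot: [[0.996, -0.088, 0.003], [-0.088, -0.996, 0.001], [0.003, -0.001, -1.0]]
ft_force: [0.5, 0.6, 2.9]
grip_width: 0.361
grasp_force: 31.3
```

Contact with the key (about 5.7 N over the mallet's weight). Press the first blow a bit deeper, then lift off.

>>> jog_arm --targets '[0,0,0,0,-0.001,0.003,-1,0,0,0,-0.001,-0.001,0.005,-1,0,0,0,-0.001,-0.001,0.007,-1]'

```text
t: 15.38
tool_pos: [0.5694, 0.0296, 0.2165]
tool_rot: [[0.996, -0.088, 0.003], [-0.088, -0.996, 0.001], [0.003, -0.001, -1.0]]
ft_force: [1.3, 1.0, 2.1]
grip_width: 0.365
grasp_force: 31.3
```

>>> jog_arm --targets '[0,0,0,-0.001,0.002,-0.015,-1,0,0,0,-0.001,0.002,-0.02,-1,0,0,0,-0.001,0.002,-0.02,-1,0,0,0,-0.001,0.002,-0.02,-1,0,0,0,-0.001,0.002,-0.005,-1,0,0,0,-0.001,0.002,0.003,-1,0,0,0,-0.001,0.002,0.008,-1,0,0,0,-0.001,0.002,0.012,-1]'

```text
t: 16.05
tool_pos: [0.5678, 0.029, 0.2042]
tool_rot: [[0.996, -0.087, 0.001], [-0.087, -0.996, 0.002], [0.001, -0.002, -1.0]]
ft_force: [-2.0, 4.8, 6.5]
grip_width: 0.365
grasp_force: 31.5
```

>>> jog_arm --targets '[0,0,0,0,0.001,0.003,-1,0,0,0,0,0.001,0.005,-1,0,0,0,0,0.001,0.006,-1]'

```text
t: 16.3
tool_pos: [0.5689, 0.0295, 0.2016]
tool_rot: [[0.996, -0.086, 0.003], [-0.086, -0.996, 0.005], [0.003, -0.006, -1.0]]
ft_force: [-8.6, 7.2, 33.1]
grip_width: 0.363
grasp_force: 35.1
```

Home (steep rise to about 36 N at face height 0.152). One more confirming blow, then lift clear.

>>> jog_arm --targets '[0,0,0,0,0,-0.015,-1,0,0,0,0,0,-0.02,-1,0,0,0,0,0,-0.01,-1,0,0,0,0,0,-0.003,-1,0,0,0,0,0,0,-1,0,0,0,0,0,0,-1]'

```text
t: 16.8
tool_pos: [0.568, 0.0262, 0.2003]
tool_rot: [[0.996, -0.089, 0.001], [-0.089, -0.996, 0.002], [0.001, -0.002, -1.0]]
ft_force: [-10.1, 0.6, 30.3]
grip_width: 0.365
grasp_force: 42.0
```

>>> jog_arm --targets '[0,0,0,0,0,-0.03,-1,0,0,0,0,0,-0.06,-1,0,0,0,0,0,-0.09,-1,0,0,0,0,0,-0.09,-1]'

```text
t: 17.13
tool_pos: [0.5697, 0.026, 0.2918]
tool_rot: [[0.996, -0.089, 0.008], [-0.089, -0.996, 0.001], [0.008, -0.002, -1.0]]
ft_force: [1.8, -0.6, -3.6]
grip_width: 0.362
grasp_force: 41.2
```

```bash
python3 - <<'E'
from h import *
snap('scene','s6')
plan([.4625,-.3915,.29],-5)
plan([.4625,-.3915,.065],-5)
E
```

```text
w [-0.0012 -0.0045 -0.0011] t [-0.0688  0.4254 -0.0017] time 17.1833 pos [0.5686 0.0262 0.2891]
w [-0.0012 -0.0045 -0.0011] t [-0.0698  0.4257  0.2233] time 17.1833 pos [0.5686 0.0262 0.2891]
```

>>> jog_arm --targets '[0,0,0,-0.005,0.03,0,-1,0,0,0,-0.01,0.065,0,-1,0,0,0,-0.016,0.1,0,-1,0,0,0,-0.022,0.135,0,-1,0,0,0,-0.028,0.17,0,-1,0,0,0,-0.034,0.205,0,-1,0,0,0,-0.04,0.24,0,-1,0,0,0,-0.046,0.275,0,-1,0,0,0,-0.051,0.31,0,-1,0,0,0,-0.056,0.345,0.02,-1,0,0,0,-0.061,0.38,0.05,-1,0,0,0,-0.066,0.41,0.085,-1,0,0,0,-0.069,0.425,0.12,-1,0,0,0,-0.07,0.4257,0.155,-1,0,0,0,-0.07,0.4257,0.185,-1,0,0,0,-0.07,0.4257,0.21,-1,0,0,0,-0.07,0.4257,0.224,-1,0,0,0,-0.07,0.4257,0.226,-1,0,0,0,-0.07,0.4257,0.226,-1]'

```text
t: 18.77
tool_pos: [0.4595, -0.3908, 0.0605]
tool_rot: [[0.996, -0.088, -0.002], [-0.088, -0.996, 0.002], [-0.002, -0.001, -1.0]]
ft_force: [-0.8, -1.1, -4.2]
grip_width: 0.363
grasp_force: 41.2
```

>>> jog_arm --targets '[0,0,0,0,0,0.003,-1,0,0,0,0,0,0.006,-1,0,0,0,0,0,0.007,-1,0,0,0,0,0,0.007,-1]'

```text
t: 19.1
tool_pos: [0.4611, -0.3915, 0.0558]
tool_rot: [[0.996, -0.088, 0.003], [-0.088, -0.996, -0.0], [0.003, 0.0, -1.0]]
ft_force: [-0.0, -0.4, -3.9]
grip_width: 0.364
grasp_force: 41.2
```

>>> jog_arm --targets '[0,0,0,0,0,0.002,-1,0,0,0,0,0,0.004,-1,0,0,0,0,0,0.004,-1,0,0,0,0,0,0.004,-1]'

```text
t: 19.43
tool_pos: [0.461, -0.3916, 0.0523]
tool_rot: [[0.996, -0.088, 0.003], [-0.088, -0.996, 0.0], [0.003, -0.0, -1.0]]
ft_force: [-2.2, 1.9, 6.8]
grip_width: 0.355
grasp_force: 41.6
```

Touching down. Release and rise.

>>> jog_arm --targets '[0,0,0,0,0,-0.001,1,0,0,0,0,0,-0.001,1,0,0,0,0,0,-0.001,1,0,0,0,0,0,-0.001,1,0,0,0,0,0,-0.001,1,0,0,0,0,0,-0.001,1,0,0,0,0,0,-0.03,1,0,0,0,0,0,-0.07,1,0,0,0,0,0,-0.11,1,0,0,0,0,0,-0.15,1,0,0,0,0,0,-0.18,1,0,0,0,0,0,-0.18,1,0,0,0,0,0,-0.18,1]'

```text
t: 20.52
tool_pos: [0.4612, -0.3921, 0.2328]
tool_rot: [[0.996, -0.088, 0.005], [-0.088, -0.996, -0.001], [0.005, 0.001, -1.0]]
ft_force: [0.1, 0.8, -1.5]
grip_width: 0.996
grasp_force: 0.0
```

```bash
python3 - <<'E'
from h import *
b=snap('scene','s7');print(ctrl.state()['t'],ctrl.state()['grip_width'])
u,v=map(int,proj('scene',[.569,.02,.12]))
A=cv2.resize(b[v-75:v+75,u-50:u+50],(400,600),interpolation=cv2.INTER_CUBIC)
B=cv2.resize(b[110:420,180:387],(400,600),interpolation=cv2.INTER_AREA)
cv2.imwrite('pics/c7.png',np.hstack([A,B]))
E
```

```text
20.5667 0.9995751397939866
```

View pics/c7.png

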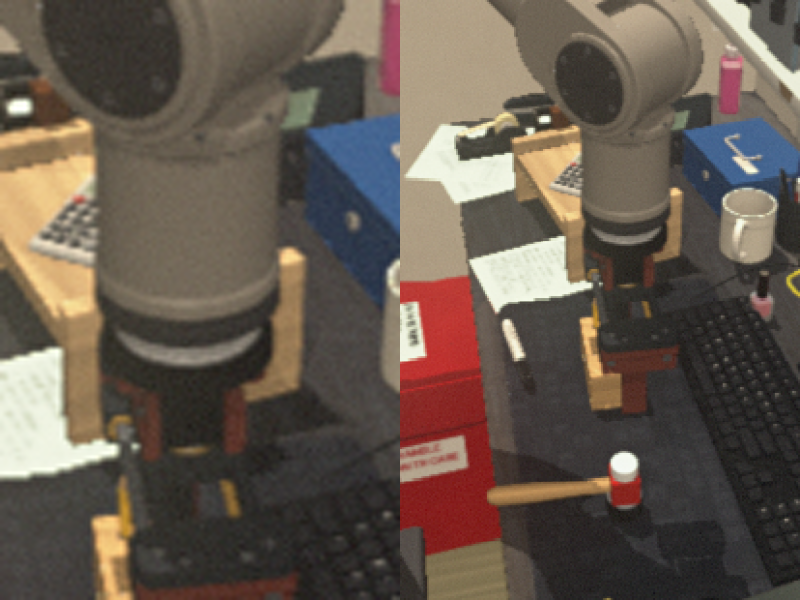

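The mallet stands on the desk at (625,485), clear of the gripper, and the arm touches nothing. The arm hides the key here, but its last blow met about 30 N at head height 0.151, which matches jammed home. Handing in.

```bash
python3 -c "
from workcell import ctrl
print(ctrl.close_job())"
```

```text
the job is handed in; nothing more can be done
None
```

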